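# Close and lock the wire feeder's hatch

## Task

With fingertips only, push the wire feeder's sliding cover fully home against its stop by its red rib, and after that set a fingertip in the slot of the orange-and-black quarter-turn fastener and turn it clockwise to its stop, so that the cover is locked. Do not lift the cover, and leave the other things on the feeder and the bench where they are.

Things in the scene. Friction and masses are not known exactly. Their poses are not given: they have to be found in the camera images.
- feeder: Wire feeder: fixed blue box with a grey top deck, 300 (x) by 380 mm (y), deck 100 mm above the bench. Origin: centre of its underside, z up; +x away from the robot, +y to the robot's left, yawed up to 0.45 rad. On the deck a cover slides along y between steel rails 10 mm high; a stop bar closes their -y end. The cam fastener is on the robot's side of the cover.
- cover: Loose aluminium plate 150 x 150 x 5 mm under the rails' lips (1.5 mm play), 0.4 to 0.6 kg; slides along the feeder's y, stays where left. Origin: centre of its underside, axes as the feeder's. Starts 35 to 60 mm to +y of home.
- rib_top (a point): Centre of the top of the cover's red push rib, 125 mm above the bench. The rib is 60 mm long (x), 10 mm thick (y), and stands 20 mm above the plate; it is centred 10 mm to +x of the plate's centre. Pushing its +y side towards -y slides the cover home.
- keeper_top (a point): Centre of the top of the steel keeper block on the cover: 25 (x) by 14 (y) mm, standing 19 mm above the plate (top 124 mm above the bench). With the cover home the fastener's lobe swings in behind its +y side and locks it; while the cover is not home the keeper is in the lobe's way.
- cover_home (a point): Fixed point where the cover's origin lies when the cover is fully home against the stop bar; axes as the feeder's.
- slot_mid (a point): Centre of the fastener, on its upright turning axis, at the slot's floor, 126 mm above the bench; does not move. Black disc 96 mm across with two orange ribs 14 mm high; between them a straight slot 34 mm wide, 76 mm long, open at both ends and above. A steel lobe below the disc reaches 85 mm from the axis in line with the slot; a white mark in the slot shows its end.
- dial (a joint): Turn of the fastener, rad. 0 = open: slot along the feeder's y, lobe and white mark towards +y. Grows clockwise seen from above to a hard stop at 1.571 = locked: slot along x, lobe and mark towards +x, over the cover. Starts at 0 to 0.25, stays where left; takes about 0.2 N m (7 N sideways at 28 mm from the axis).
- nozzle: Bystander: a brass welding nozzle, 28 mm across and 55 mm tall, standing on the feeder's deck. Leave it alone.
- tin: Bystander: a small round green tin, 40 mm across and 45 mm tall, standing on the feeder's deck. Leave it alone.
- wrench: Bystander: a wrench lying on the bench to the robot's right. Leave it alone.
- mallet: Bystander: a rubber-headed mallet lying on the bench to the robot's right. Leave it alone.
- tape: Bystander: a yellow tape measure, 65 x 65 x 36 mm, on the bench to the robot's left. Leave it alone.
- spray: Bystander: a white can, 60 mm across and 130 mm tall, on the bench beside the feeder. Leave it alone.
- brush: Bystander: a brush with a wooden handle lying on the bench to the robot's left. Leave it alone.
- spacer: Bystander: a steel ring, 56 mm across and 20 mm tall, on the bench beside the feeder. Leave it alone.
Not all that is in view belongs to the job. Of the things shaped like the cover, the aluminium one is meant.

How it is judged:
By the outcome, as a careful person would: the job done as asked, in the order asked, and still so for the second after the job is handed in, with the robot touching nothing.
It also fails if it takes over 48 s, if anything falls off the work surface, if the arm or the gripper's body presses on something with over 40 N, if the wrist force passes 120 N, or if a joint passes its speed limit or range.

## Robot

A 7-joint arm with a two-finger parallel gripper is mounted at the origin on the work surface. World frame = base frame: x ahead of the robot, y to its left, z up, the work surface at z = 0. Lengths are in m, angles in rad, forces in N, time in s.
With the tool pointing down it reaches from about 0.425 to 1.025 m from the base axis. Payload 9.4 kg.
Tool frame: the origin (TCP) lies midway between the tips of the shut fingers; the grasp point (between the pads) lies 19 mm behind it (arm.grip_depth is the distance from the TCP to the grasp point, in m); z points along the fingers, x is the direction in which the jaws open and shut, and the axes are right-handed (so a half turn about z gives the same grasp; the last joint's range is limited). The gripper opens to 85 mm and grips with 20 to 120 N. Pads are 22 mm wide; open, the fingers measure 114 mm over their backs; the gripper's body (76 mm by 85 mm) begins 54 mm behind the grasp point. The pads swing forward as they close: fully open they stand 13 mm farther back than shut.
Start: joints at [-1.188, 0.599, -0.003, 1.599, 0.002, 0.943, -0.08], TCP at [0.322, 0.65, 0.197] pointing down, gripper open.
Joint ranges: [-2.57, 2.57], [-0.35, 1.97], [-1.29, 1.29], [0.11, 2.56], [-1.05, 4.19], [0.11, 1.86], [-2.63, 2.63]. Speed limits (rad/s): [2.22, 2.22, 3.01, 3.01, 3.14, 3.14, 3.14].

## Interface

Orientations are given as a 3x3 rotation matrix whose columns are the frame's x, y, z axes.
In Python, from rig import monitor, capture, camera_info, arm gives the robot as it stands. The module is installed in compiled form; this text tells all that it offers.
- The arm moves only by the shell command python3 -m handwheel 'ROWS' [FORCE]. ROWS is JSON, one flat list of numbers, 7 for each row, row after row: the opening, from -1 (shut) to 1 (fully open), so that 0 is half open, then the shift along the tool's x, y, z in mm, then the turn, a rotation vector about the tool's x, y, z in degrees. In form: [claw, dx, dy, dz, rx, ry, rz, claw, dx, dy, dz, rx, ry, rz, ...]. A call has 1 to 12 rows; each row is the pose to reach, as a shift and turn from the pose commanded when the call began, along the tool's axes at that moment; what a row does not reach only later rows make up. A row lasts 1/12 s, in which the tool goes at most 41.7 mm and 7.16 degrees, less where a joint would pass 70% of its speed; a pose out of reach is approached as far as the arm can. A call with a gripper value outside its range is refused whole. The fingers move at their own pace and stop on an object; FORCE is the grip in N (left out, the last holds). Time passes only in rows, so rows that repeat a pose let the fingers close. It gives the time, the measured TCP pose, the force and the opening at its end, in the units of the state.
- monitor.observe(): the state, without advancing time (a new reading comes with each control period).
- capture(name): name is "side" or "top" or "wrist"; returns (picture, depth): 480x640x3 uint8, red, green, blue; 480x640 float32, m along the optical axis (not along the pixel's ray), 0 where there is no reading.
- camera_info(name): a dict with "camera_matrix" (3x3 intrinsics, pixels), "R" (3x3) and "t" (3): a world point X has camera coordinates R X + t. Camera axes: x right, y down, z forward; pixel columns grow to the right and rows downward; lengths in m; the calibration is good to about 2 mm. A picture is of the moment at which its call begins: read the wrist's pose just before it. camera_info takes no time and is no camera call; for the wrist camera it gives the pose at the moment of the call.
- arm.finish_job(): hands the job in, once; it reports no verdict.
The state is a dict: "clock": time; "qpos": joint angles; "joint_vel": joint speeds; "joint_torque": joint torques, N m; "tcp_pos": TCP position; "eef_rot": TCP orientation; "contact_force": force on the tool from outside, world axes, zero at the start; "ft_torque": the same for the moment, N m; "gripper_width": opening from 0.0 (shut) to 1.0 (fully open).
Only numpy, scipy, OpenCV 4.12 (cv2) and the standard library are available. Lean on these libraries where they do the work, as an engineer would, in place of code of your own. Each camera call takes 0.05 s, during which the arm holds its last target.

## Working session

There is one attempt and no reset: what is moved stays moved. The work goes in short steps, Python scripts to look and compute and a shell command to move; the robot and the scene stay as the last step left them, time stands still between calls to the robot, and variables do not carry over. Pictures are saved under pics/ and viewed, and the job is handed in when it is done.

```bash
mkdir -p pics
python3 - <<'E'
from rig import monitor,capture,camera_info
import cv2,numpy as np
for n in ("top","side"):
    p,d=capture(n); cv2.imwrite(f"pics/{n}0.png",p[:,:,::-1]); np.savez(f"{n}0.npz",p=p,d=d,**camera_info(n))
s=monitor.observe(); print(s)
E
```

```text
{'clock': 0.1, 'qpos': array([-1.18770816,  0.60005538, -0.00252962,  1.60005945,  0.00179108,
        0.9428927 , -0.07982106]), 'joint_vel': array([-0.00151926, -0.00084217,  0.001062  , -0.00206677, -0.0001    ,
        0.00165126, -0.0003381 ]), 'joint_torque': array([ 4.70508880e-03, -7.77992678e+01,  1.56975165e+00, -2.58629662e+01,
        1.26718494e-02,  5.49256598e-03,  2.06815088e-05]), 'tcp_pos': array([0.32153621, 0.64927204, 0.19629271]), 'eef_rot': array([[ 4.43739241e-01,  8.96155807e-01, -5.05787592e-04],
       [ 8.96154846e-01, -4.43739510e-01, -1.31914336e-03],
       [-1.40659592e-03,  1.32091674e-04, -9.99999002e-01]]), 'contact_force': array([-0.66489392,  0.16367968,  0.49654606]), 'ft_torque': array([-0.05311128,  0.04257442, -0.01921517]), 'gripper_width': 0.9992900378214419}
```

View pics/top0.png

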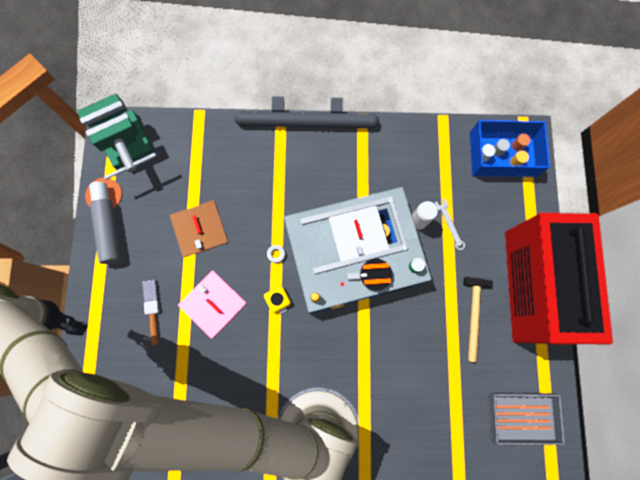

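View pics/side0.png

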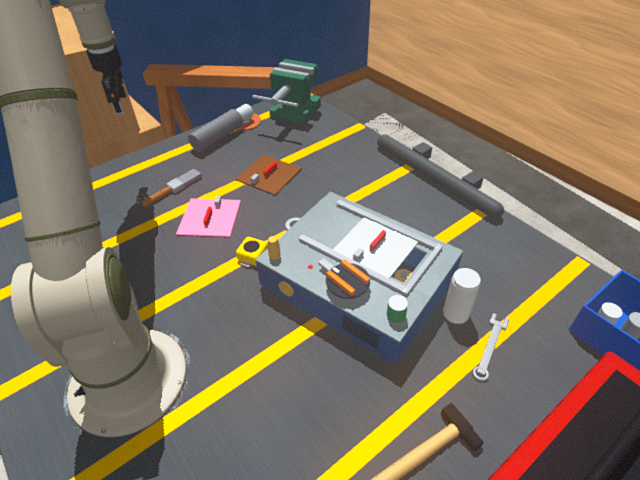

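Candidates in the top view: the aluminium (whitish) plate between the rails at (359,233), a brown plate at (199,228) and a pink plate at (212,304). The last two lie loose on the bench. I choose the one at (359,233), with its rib near (359,229). The fastener is at (377,274). I'll check this in a close crop.

```bash
cat > h.py <<'E'
import numpy as np,cv2
def load(n): return dict(np.load(n))
def pix(z,u,v,d=None):
    K,R,t=z['camera_matrix'],z['R'],z['t']
    r=np.linalg.inv(K)@np.array([u,v,1.]); d=z['d'][int(round(v)),int(round(u))] if d is None else d
    return R.T@(r*d-t)
def onz(z,u,v,h):
    K,R,t=z['camera_matrix'],z['R'],z['t']
    r=R.T@np.linalg.inv(K)@np.array([u,v,1.]); c=-R.T@t
    return c+r*(h-c[2])/r[2]
def proj(z,X):
    return cv2.projectPoints(np.atleast_2d(np.float64(X)),cv2.Rodrigues(z['R'])[0],z['t'].reshape(3,1),z['camera_matrix'],None)[0][:,0]
E
python3 - <<'E'
from h import *
for n,(a,b,c,e) in {"top":(270,420,170,310),"side":(250,480,180,360)}.items():
    z=load(n+"0.npz"); k=5 if n=="top" else 3.4
    cv2.imwrite(f"pics/{n}crop.png",cv2.resize(z['p'][c:e,a:b,::-1],None,fx=min(k,600/(e-c)*.99) if n!="top" else 4.2,fy=min(k,600/(e-c)*.99) if n!="top" else 4.2,interpolation=cv2.INTER_CUBIC))
z=load("top0.npz")
print(z['camera_matrix'],-z['R'].T@z['t'])
for u,v in [(359,229),(363,240),(300,240),(377,274)]: print(u,v,pix(z,u,v))
p=z['p'].astype(int); m=(p[...,0]>150)&(p[...,1]<60)&(p[...,2]<60)
l,nn=cv2.connectedComponentsWithStats(m.astype(np.uint8))[1:3]; print(l,); print(nn)
E
```

```text
[[453.79230014   0.         321.00376873]
 [  0.         453.79230014 244.97860579]
 [  0.           0.           1.        ]] [0.28506844 0.02341309 1.4480915 ]
359 229 [ 0.59960369 -0.11470387  0.12937121]
363 240 [ 0.57096301 -0.12898317  0.10677107]
300 240 [0.56993767 0.06182781 0.09862485]
377 274 [ 0.46506092 -0.16708026  0.1270527 ]
[[0 0 0 ... 0 0 0]
 [0 0 0 ... 0 0 0]
 [0 0 0 ... 0 0 0]
 ...
 [0 0 0 ... 0 0 0]
 [0 0 0 ... 0 0 0]
 [0 0 0 ... 0 0 0]]
[[     0      0    640    480 303902]
 [   539    213     73    131   3169]
 [   194    217      7     16     42]
 [   532    217      2      2      2]
 [   530    219      1      1      1]
 [   355    221      7     18     41]
 [   528    220      1      1      1]
 [   506    242      1      1      1]
 [   507    257      1      1      1]
 [   508    271      1      1      1]
 [   342    283      1      2      2]
 [   509    285      1      1      1]
 [   207    300     14     13     31]
 [   510    300      1      1      1]
 [   511    314      1      1      1]
 [   512    328      1      2      2]
 [   513    340      1      1      1]]
```

View pics/topcrop.png

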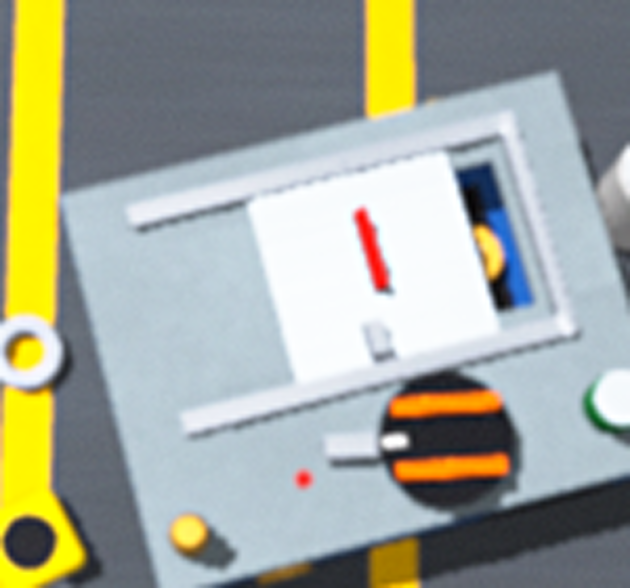

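View pics/sidecrop.png

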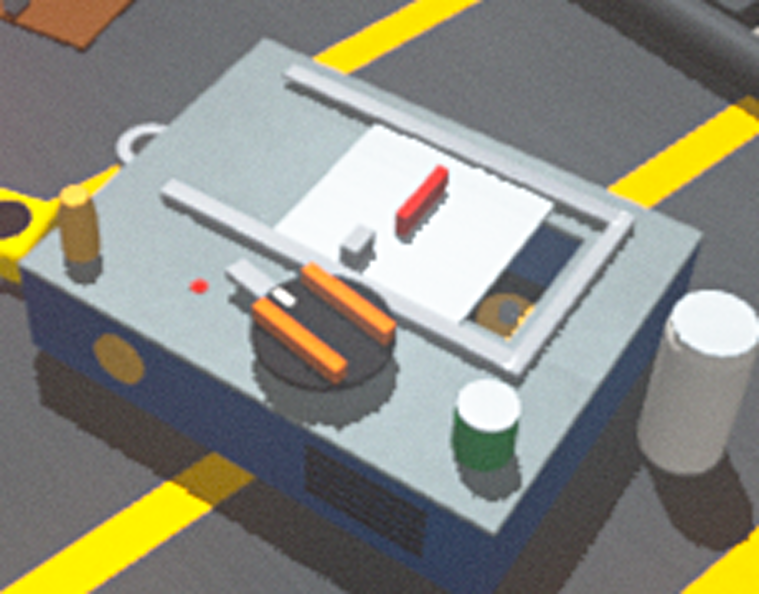

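The crop confirms the aluminium plate sits in the rails. Its red rib is at crop (371,248), the keeper at (378,340) and the dial at (450,438), with the white mark and lobe on the +y side. Next I'll measure them.

Run:
```python
from h import *
z=load("top0.npz"); f=lambda x,y,h: onz(z,x/4.2+270-.4,y/4.2+170-.4,h)
A=f(62,197,.1);B=f(557,70,.1); print("deck far corners",A,B,np.linalg.norm(A-B))
yw=np.arctan2(*( (A-B)[[0,1]]*[-1,1])); print("yaw from deck",yw)
for n,a,b,h in [("rail far",(130,222),(500,128),.11),("rail near",(185,432),(575,332),.11),("orange far",(392,406),(500,394),.14),("orange near",(397,471),(507,459),.14),("stop inner",(490,135),(557,318),.11)]:
    P=f(*a,h);Q=f(*b,h);dd=P-Q; print(n,P[:2],Q[:2],"ang",np.arctan2(-dd[0],dd[1]),np.linalg.norm(dd))
p=z['p'].astype(int); m=(p[...,0]>150)&(p[...,1]<70)&(p[...,2]<70)
ys,xs=np.nonzero(m[215:245,345:370]); ys=ys+215;xs=xs+345
R=np.array([onz(z,u,v,.125)[:2] for u,v in zip(xs,ys)]);c=R.mean(0); w,V=np.linalg.eigh(np.cov(R.T));print("rib",c,V[:,1],np.sqrt(12*w))
o=(p[...,0]>200)&(p[...,1]>80)&(p[...,1]<170)&(p[...,2]<90);o[:255]=0;o[295:]=0;o[:,:355]=0;o[:,400:]=0
n,l,st,ce=cv2.connectedComponentsWithStats(o.astype(np.uint8)); print(st,ce)
cs=[onz(z,*ce[i],.138) for i in range(1,n) if st[i,4]>30]; print(cs,np.mean(cs,0))
print("disc by ellipse", f(450,438,.126))
for n,a,h in [("keeper",(377,334),.124),("lobe end",(327,446),.115),("mark",(395,441),.126),("cover edge+y far",(250,203),.105),("cover -y far",(447,155),.105),("cover -y near",(500,325),.105),("nozzle",(190,525),.15),("tin",(620,395),.14),("red dot",(303,478),.1)]: print(n,f(*a,h)[:2])
```

```text
deck far corners [0.64250974 0.11105549 0.1       ] [ 0.74572572 -0.25390351  0.1       ] 0.37927379129132544
yaw from deck 0.27561738856017404
rail far [0.62196853 0.06086569] [ 0.69706044 -0.20877248] ang 0.27160922873665816 0.2798991603517856
rail near [0.46958704 0.01911751] [ 0.5455141  -0.25984241] ang 0.2657417825554422 0.2891082004997874
orange far [ 0.48550422 -0.12436882] [ 0.4949436  -0.19983274] ang 0.12443834486899334 0.07605198672514327
orange near [ 0.44020802 -0.12745627] [ 0.44949116 -0.20381149] ang 0.1209845338953452 0.07691747058112933
stop inner [ 0.69160424 -0.20132105] [ 0.55558301 -0.24712866] ang -1.2459576554907963 0.14352738978337823
rib [ 0.59842291 -0.11276146] [-0.95970228 -0.28101873] [0.00705917 0.0563814 ]
[[     0      0    640    480 306978]
 [   363    263     26      6    107]
 [   364    278     27      6    115]] [[319.45887653 239.47537283]
 [375.42990654 265.68224299]
 [377.23478261 280.87826087]]
[array([ 0.48802038, -0.16124593,  0.138     ]), array([ 0.44344226, -0.16589807,  0.138     ])] [ 0.46573132 -0.163572    0.138     ]
disc by ellipse [ 0.46553331 -0.1664783   0.126     ]
keeper [ 0.53937457 -0.11594685]
lobe end [ 0.46024355 -0.0810541 ]
mark [ 0.4629247  -0.12785172]
cover edge+y far [ 0.63879919 -0.02598485]
cover -y far [ 0.67735788 -0.17025349]
cover -y near [ 0.55086568 -0.20677996]
nozzle [0.40043041 0.01501026]
tin [ 0.49535361 -0.28379537]
red dot [ 0.43913087 -0.0651288 ]
```

Yaw is about 0.27. The cover needs roughly 35–41 mm to reach home, and the dial is at about 0.15. Next: move above a point behind the rib with the fingers shut and tool x along the feeder's y.

```bash
python3 -m handwheel '[-1,-40,40,0,0,0,-4, -1,-80,80,0,0,0,-9, -1,-110,110,0,0,0,-14, -1,-140,140,0,0,0,-18, -1,-170,170,0,0,0,-22, -1,-200,200,0,0,0,-26, -1,-230,235,0,0,0,-30, -1,-260,265,0,0,0,-34, -1,-290,295,0,0,0,-38, -1,-315,325,0,0,0,-42, -1,-340,350,0,0,0,-42, -1,-365,375,0,0,0,-42]'
python3 - <<'E'
from rig import monitor
import numpy as np
s=monitor.observe();R=s['eef_rot'];print(s['tcp_pos'],R,s['qpos'])
print("to go mm",R.T@(np.array([.579,-.072,.2])-s['tcp_pos'])*1e3, "theta",np.arctan2(R[1,0],R[0,0]))
E
```

```text
clock: 1.1
tcp_pos: [0.4884, 0.1761, 0.197]
eef_rot: [[-0.27, 0.963, -0.0], [0.963, 0.27, -0.0], [0.0, -0.0, -1.0]]
contact_force: [1.5, 0.1, 0.2]
gripper_width: 0.0
[0.48839384 0.17614532 0.19699108] [[-2.70249639e-01  9.62790277e-01 -1.19095417e-04]
 [ 9.62790285e-01  2.70249638e-01 -2.43007689e-05]
 [ 8.78894933e-06 -1.21231184e-04 -9.99999993e-01]] [-0.31318075  0.36060525 -0.1886696   2.05847374  0.09923947  0.73095283
  1.28046974]
to go mm [-263.39816292   20.17318154   -3.0136793 ] theta 1.8444486361428383
```

```bash
python3 -m handwheel '[-1,-35,3,0,0,0,0, -1,-70,6,0,0,0,0, -1,-105,9,0,0,0,0, -1,-140,12,0,0,0,0, -1,-175,14,0,0,0,0, -1,-210,16,0,0,0,0, -1,-240,18,0,0,0,0, -1,-260,20,0,0,0,0, -1,-263,20,0,0,0,0, -1,-263,20,0,0,0,0]'
python3 - <<'E'
from rig import monitor,capture,camera_info
import numpy as np,cv2
s=monitor.observe();print(s['tcp_pos'],s['contact_force'])
for n in ("top","wrist"):
    ci=camera_info(n);p,d=capture(n); np.savez(n+"1.npz",p=p,d=d,**ci); cv2.imwrite(f"pics/{n}1.png",p[:,:,::-1])
E
```

```text
clock: 1.93
tcp_pos: [0.5782, -0.0712, 0.1966]
eef_rot: [[-0.267, 0.964, -0.001], [0.964, 0.267, -0.0], [-0.0, -0.001, -1.0]]
contact_force: [-0.1, 0.8, 0.3]
gripper_width: -0.001
[ 0.57823394 -0.07121252  0.19663758] [-0.1059802   0.84724193  0.307472  ]
```

View pics/wrist1.png

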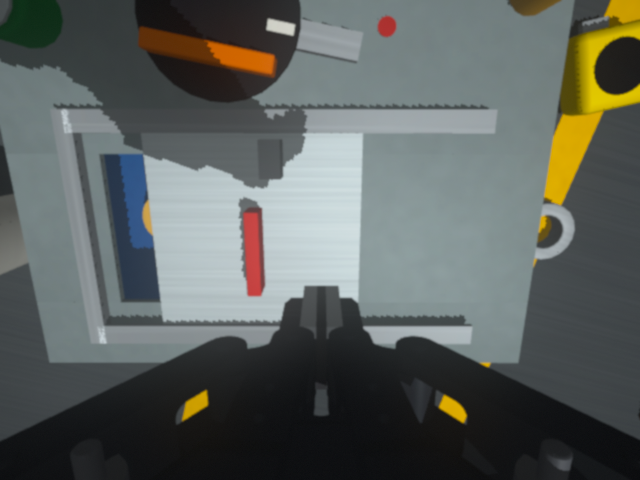

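The wrist view shows the rib at (254,252), the keeper at (270,158), the stop bar's inner edge at about (85,230), the plate's left edge at about (150,225), and the shut fingertips at (321,290).

Run:
```python
from h import *
z=load("wrist1.npz")
ey=np.array([-.2687,.963]);ex=np.array([.963,.2687]); D=np.array([.4655,-.165])
F=lambda P:np.round(np.array([ex@(P[:2]-D),ey@(P[:2]-D)])*1e3,1)
for n,u,v,h in [("rib c",254,252,.125),("rib +y top",261,209,.125),("rib +y bot",264,294,.125),("keeper c",270,150,.124),("keeper +y",282,150,.124),("stop in top",77,133,.11),("stop in bot",105,325,.11),("cov -y top",143,134,.105),("cov -y bot",162,320,.105),("cov +y top",363,134,.105),("cov +y bot",358,320,.105),("mark",281,27,.126),("lobe end L",363,31,.115),("lobe end R",359,61,.115),("or a",140,37,.14),("or b",274,66,.14),("rail r",496,122,.11),("rail l",60,122,.11)]:
    P=onz(z,u,v,h); print(n,P[:2].round(4),"feeder rel dial",F(P), pix(z,u,v)[2].round(4))
for u,v in [(305,292),(318,292),(326,292),(338,292),(300,310),(345,310)]: print(u,v,pix(z,u,v).round(4))
```

```text
rib c [ 0.5987 -0.1118] feeder rel dial [142.5  15.5] 0.1267
rib +y top [ 0.5685 -0.114 ] feeder rel dial [112.9  21.4] 0.1084
rib +y bot [ 0.6268 -0.0981] feeder rel dial [173.3  21.1] 0.106
keeper c [ 0.5301 -0.1173] feeder rel dial [75.1 28.5] 0.1259
keeper +y [ 0.5281 -0.11  ] feeder rel dial [75.  36.2] 0.1056
stop in top [ 0.5549 -0.2451] feeder rel dial [  64.6 -101.1] 0.1054
stop in bot [ 0.6909 -0.2092] feeder rel dial [ 205.1 -103.1] 0.1089
cov -y top [ 0.5443 -0.2049] feeder rel dial [ 65.2 -59.6] 0.1052
cov -y bot [ 0.6781 -0.1697] feeder rel dial [203.5 -61.6] 0.1053
cov +y top [ 0.5041 -0.0614] feeder rel dial [65.  89.4] 0.102
cov +y bot [ 0.6373 -0.0239] feeder rel dial [203.3  89.7] 0.2576
mark [ 0.4603 -0.1274] feeder rel dial [ 5.1 37.6] 0.1274
lobe end L [ 0.4466 -0.0804] feeder rel dial [ 4.5 86.6] 0.1003
lobe end R [ 0.4633 -0.0778] feeder rel dial [21.4 84.6] 0.1011
or a [ 0.4893 -0.1992] feeder rel dial [ 13.7 -39.4] 0.1424
or b [ 0.4836 -0.1242] feeder rel dial [28.4 34.4] 0.1342
rail r [0.4733 0.0204] feeder rel dial [ 57.4 176.4] 0.1007
rail l [ 0.5509 -0.2566] feeder rel dial [  57.6 -111.2] 0.1101
305 292 [ 0.5683 -0.0791  0.2435]
318 292 [ 0.5673 -0.0744  0.2427]
326 292 [ 0.5667 -0.0715  0.2422]
338 292 [ 0.5657 -0.0672  0.2419]
300 310 [ 0.5733 -0.0794  0.2486]
345 310 [ 0.569  -0.0639  0.2487]
```

```bash
python3 -m handwheel '[-1,0,0,25,0,0,0, -1,0,0,50,0,0,0, -1,0,0,70,0,0,0, -1,0,0,80,0,0,0, -1,0,0,84,0,0,0, -1,0,0,84,0,0,0, -1,-5,0,84,0,0,0, -1,-10,0,84,0,0,0, -1,-13,0,84,0,0,0, -1,-16,0,84,0,0,0]' && python3 -m handwheel '[-1,-3,0,0,0,0,0, -1,-6,0,0,0,0,0, -1,-9,0,0,0,0,0, -1,-12,0,0,0,0,0, -1,-15,0,0,0,0,0, -1,-18,0,0,0,0,0]'
```

```text
clock: 2.87
tcp_pos: [0.5833, -0.0859, 0.114]
eef_rot: [[-0.269, 0.963, 0.002], [0.963, 0.269, -0.0], [-0.001, 0.001, -1.0]]
contact_force: [-0.4, -0.4, -0.4]
gripper_width: -0.0
clock: 3.37
tcp_pos: [0.5876, -0.1026, 0.1131]
eef_rot: [[-0.27, 0.963, -0.0], [0.963, 0.27, -0.0], [-0.0, -0.0, -1.0]]
contact_force: [0.6, -0.1, -0.0]
gripper_width: -0.003
```

```bash
python3 -m handwheel '[-1,-3,0,0,0,0,0, -1,-6,0,0,0,0,0, -1,-9,0,0,0,0,0, -1,-12,0,0,0,0,0, -1,-15,0,0,0,0,0, -1,-18,0,0,0,0,0, -1,-21,0,0,0,0,0, -1,-24,0,0,0,0,0, -1,-27,0,0,0,0,0, -1,-30,0,0,0,0,0]' && python3 -m handwheel '[-1,-1,0,0,0,0,0, -1,-2,0,0,0,0,0, -1,-3,0,0,0,0,0]'
```

```text
clock: 4.2
tcp_pos: [0.5957, -0.1315, 0.1131]
eef_rot: [[-0.27, 0.963, 0.0], [0.963, 0.27, -0.0], [-0.0, 0.0, -1.0]]
contact_force: [0.3, 0.5, 0.1]
gripper_width: -0.0
clock: 4.45
tcp_pos: [0.5964, -0.1341, 0.1131]
eef_rot: [[-0.27, 0.963, -0.0], [0.963, 0.27, 0.0], [0.0, -0.0, -1.0]]
contact_force: [0.0, 0.1, -0.1]
gripper_width: 0.005
```

```bash
cat > w.py <<'E'
import sys
from rig import monitor,capture,camera_info
import numpy as np,cv2
n,k=sys.argv[1:3]
ci=camera_info(n);p,d=capture(n); np.savez(n+k+".npz",p=p,d=d,**ci); cv2.imwrite(f"pics/{n}{k}.png",p[:,:,::-1])
E
python3 w.py wrist 2
```

```text
(no output)
```

View pics/wrist2.png

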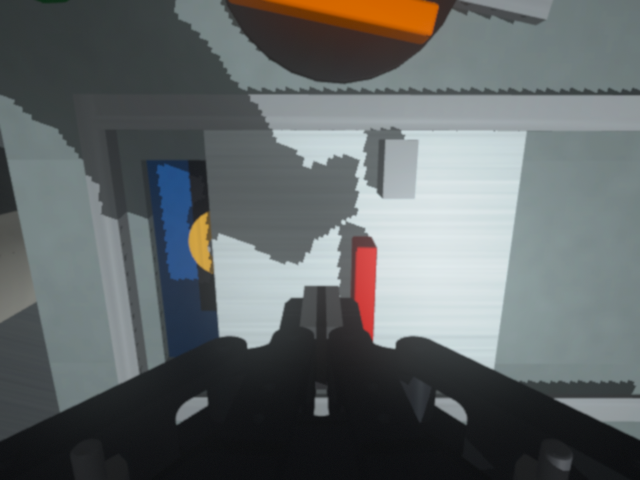

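Run:
```python
from h import *
from rig import monitor
s=monitor.observe();print(s['tcp_pos'],s['contact_force'])
z=load("wrist2.npz")
ey=np.array([-.2687,.963]);ex=np.array([.963,.2687]); D=np.array([.4655,-.165])
F=lambda P:np.round(np.array([ex@(P[:2]-D),ey@(P[:2]-D)])*1e3,1)
for n,u,v,h in [("rib -y",354,238,.125),("rib +y",376,238,.125),("keeper c",400,168,.124),("stop in top",106,133,.11),("cov -y top",204,134,.105),("cov +y",526,134,.105)]:
    P=onz(z,u,v,h); print(n,P[:2].round(4),F(P), pix(z,u,v).round(4))
print("tip px",proj(z,[s['tcp_pos'],s['tcp_pos']+[0,0,.05]]), "cam",-z['R'].T@z['t'])
for v in range(286,420,12): print(v,[pix(z,u,v)[2].round(3) for u in (300,310,321,330,345,360)])
```

```text
[ 0.59645039 -0.13430719  0.11309739] [ 0.90227171  0.03797779 -0.56069532]
rib -y [ 0.5702 -0.1268] [111.1   8.6] [ 0.5735 -0.1246  0.1107]
rib +y [ 0.5676 -0.1174] [111.1  18.5] [ 0.5717 -0.1132  0.1058]
keeper c [ 0.5354 -0.1168] [80.3 27.7] [ 0.5354 -0.1172  0.1262]
stop in top [ 0.557  -0.2473] [  66.  -103.9] [ 0.5571 -0.2478  0.1092]
cov -y top [ 0.5457 -0.2058] [ 66.3 -60.9] [ 0.5456 -0.2053  0.1068]
cov +y [ 0.505  -0.0611] [66.  89.5] [ 0.5044 -0.0588  0.1004]
tip px [[321.96895535 277.38582097]
 [322.27945697 325.56646117]] cam [ 0.53226122 -0.15281448  0.2905552 ]
286 [np.float64(0.105), np.float64(0.154), np.float64(0.152), np.float64(0.153), np.float64(0.106), np.float64(0.125)]
298 [np.float64(0.154), np.float64(0.163), np.float64(0.163), np.float64(0.164), np.float64(0.156), np.float64(0.126)]
310 [np.float64(0.165), np.float64(0.174), np.float64(0.173), np.float64(0.174), np.float64(0.165), np.float64(0.126)]
322 [np.float64(0.182), np.float64(0.183), np.float64(0.182), np.float64(0.182), np.float64(0.175), np.float64(0.174)]
334 [np.float64(0.195), np.float64(0.191)
[... 208 characters left out ...]
at64(0.203), np.float64(0.201), np.float64(0.186), np.float64(0.199), np.float64(0.204), np.float64(0.203)]
370 [np.float64(0.216), np.float64(0.197), np.float64(0.185), np.float64(0.196), np.float64(0.216), np.float64(0.217)]
382 [np.float64(0.219), np.float64(0.195), np.float64(0.185), np.float64(0.195), np.float64(0.22), np.float64(0.221)]
394 [np.float64(0.22), np.float64(0.196), np.float64(0.108), np.float64(0.197), np.float64(0.224), np.float64(0.224)]
406 [np.float64(0.219), np.float64(0.198), np.float64(0.111), np.float64(0.198), np.float64(0.224), np.float64(0.229)]
418 [np.float64(0.223), np.float64(0.223), np.float64(0.223), np.float64(0.222), np.float64(0.224), np.float64(0.291)]
```

The cover has not moved and the finger met no force, so the tips seem to have passed over the rib. I'll check the real tip height with the side camera.

```bash
python3 w.py side 2
python3 - <<'E'
from h import *
from rig import monitor
s=monitor.observe();z=load("side2.npz");T=s['tcp_pos'];print(proj(z,[T,T+[0,0,.05]]))
p=z['p'][170:330,280:450,::-1].copy();cv2.imwrite("pics/side2c.png",cv2.resize(p,None,fx=3.6,fy=3.6,interpolation=cv2.INTER_CUBIC))
z=load("wrist2.npz")
print(z['d'][270:300:2,321], [pix(z,321,v).round(3) for v in (274,278,282,284,286)])
E
```

```text
[[383.1041216  247.73298575]
 [384.74954637 232.36197811]]
[0.19640253 0.19674839 0.19617476 0.1969174  0.19665223 0.19733971
 0.19625916 0.1977039  0.1482362  0.14594026 0.1442102  0.14230974
 0.13976398 0.1377017  0.13769628] [array([ 0.597, -0.135,  0.106]), array([ 0.6  , -0.134,  0.106]), array([ 0.601, -0.133,  0.107]), array([ 0.603, -0.133,  0.106]), array([ 0.586, -0.138,  0.152])]
```

View pics/side2c.png

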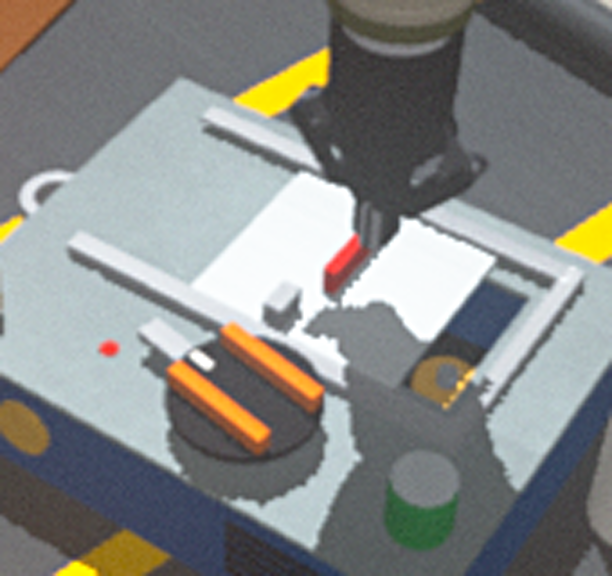

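Run:
```python
from h import *
z=load("side2.npz")
for v in range(228,250,1): print(v,[tuple(pix(z,u,v).round(3)) for u in (381,384,387)])
```

```text
228 [(np.float64(0.583), np.float64(-0.134), np.float64(0.185)), (np.float64(0.03), np.float64(-0.64), np.float64(0.9)), (np.float64(0.587), np.float64(-0.148), np.float64(0.193))]
229 [(np.float64(0.583), np.float64(-0.134), np.float64(0.182)), (np.float64(0.588), np.float64(-0.139), np.float64(0.183)), (np.float64(0.591), np.float64(-0.144), np.float64(0.184))]
230 [(np.float64(0.584), np.float64(-0.133), np.float64(0.177)), (np.float64(0.587), np.float64(-0.14), np.float64(0.181)), (np.float64(0.591), np.float64(-0.145), np.float64(0.182))]
231 [(np.float64(0.585), np.float64(-0.133), np.float64(0.174)), (np.float64(0.587), np.float64(-0.14), np.float64(0.178)), (np.float64(0.592), np.float64(-0.144), np.float64(0.178))]
232 [(np.float64(0.585), np.float64(-0.133), np.float64(0.17)), (np.float64(0.588), np.float64(-0.139), np.float64(0.173)), (np.float64(0.592), np.float64(-0.145), np.float64(0.175))]
233 [(np.float64(0.585), np.float64(-0.133), np.float64(0.168)), (np.float64(0.588), np.float64(-0.14), np.float64(0.171)), (np.float64(0.592), np.float64(-0.145), np.float64(0.172))
[... 2249 characters left out ...]
.123), np.float64(0.107)), (np.float64(0.607), np.float64(-0.127), np.float64(0.106)), (np.float64(0.613), np.float64(-0.131), np.float64(0.105))]
247 [(np.float64(0.601), np.float64(-0.124), np.float64(0.104)), (np.float64(0.603), np.float64(-0.13), np.float64(0.108)), (np.float64(0.608), np.float64(-0.135), np.float64(0.109))]
248 [(np.float64(0.599), np.float64(-0.125), np.float64(0.103)), (np.float64(0.601), np.float64(-0.133), np.float64(0.108)), (np.float64(0.607), np.float64(-0.137), np.float64(0.107))]
249 [(np.float64(0.595), np.float64(-0.129), np.float64(0.105)), (np.float64(0.601), np.float64(-0.133), np.float64(0.105)), (np.float64(0.606), np.float64(-0.138), np.float64(0.105))]
```

Both cameras put the real fingertips about 37 mm above the reported TCP, so they passed over the rib. Nothing was touched. I'll go back behind the rib and descend 38 mm more.

```bash
python3 -m handwheel '[-1,15,0,0,0,0,0, -1,30,0,0,0,0,0, -1,42,0,0,0,0,0, -1,46,0,0,0,0,0, -1,46,0,8,0,0,0, -1,46,0,16,0,0,0, -1,46,0,22,0,0,0, -1,46,0,28,0,0,0, -1,46,0,33,0,0,0, -1,46,0,36,0,0,0, -1,46,0,36,0,0,0]'; python3 w.py wrist 3
python3 - <<'E'
from h import *
z=load("wrist3.npz")
for u in (312,330): print([tuple(pix(z,u,v).round(3)) for v in range(280,290,1)])
E
```

```text
clock: 5.47
tcp_pos: [0.5836, -0.0901, 0.0761]
eef_rot: [[-0.269, 0.963, -0.001], [0.963, 0.269, 0.0], [0.0, -0.001, -1.0]]
contact_force: [-0.4, 0.5, 0.9]
gripper_width: 0.002
[(np.float64(0.575), np.float64(-0.097), np.float64(0.106)), (np.float64(0.576), np.float64(-0.097), np.float64(0.105)), (np.float64(0.576), np.float64(-0.097), np.float64(0.106)), (np.float64(0.576), np.float64(-0.097), np.float64(0.106)), (np.float64(0.577), np.float64(-0.097), np.float64(0.106)), (np.float64(0.578), np.float64(-0.096), np.float64(0.105)), (np.float64(0.574), np.float64(-0.097), np.float64(0.114)), (np.float64(0.574), np.float64(-0.097), np.float64(0.116)), (np.float64(0.574), np.float64(-0.097), np.float64(0.118)), (np.float64(0.574), np.float64(-0.097), np.float64(0.118))]
[(np.float64(0.573), np.float64(-0.09), np.float64(0.105)), (np.float64(0.574), np.float64(-0.09), np.float64(0.105)), (np.float64(0.574), np.float64(-0.09), np.float64(0.105)), (np.float64(0.574), np.float64(-0.09), np.float64(0.106)), (np.float64(0.575), np.float64(-0.089), np.float64(0.106)), (np.float64(0.575), np.float64(-0.089), np.float64(0.106)), (np.float64(0.572), np.float64(-0.09), np.float64(0.115)), (np.float64(0.572), np.float64(-0.09), np.float64(0.116)), (np.float64(0.572), np.float64(-0.091), np.float64(0.118)), (np.float64(0.572), np.float64(-0.091), np.float64(0.119))]
```

View pics/wrist3.png

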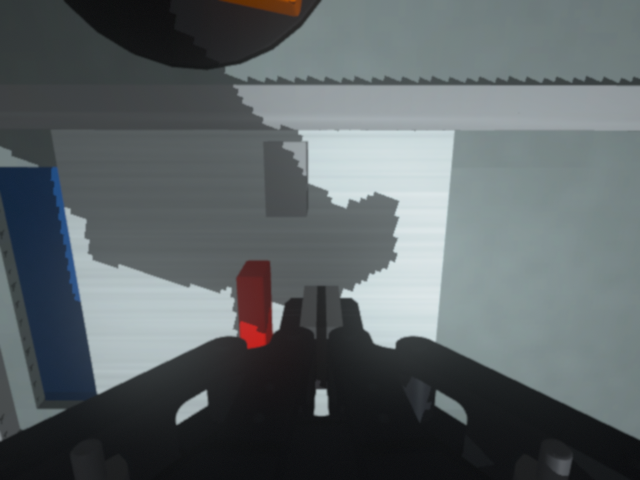

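The tip is at z≈0.113, with the rib just to its left at (255,300). Push.

```bash
python3 -m handwheel '[-1,-4,0,0,0,0,0, -1,-8,0,0,0,0,0, -1,-11,0,0,0,0,0, -1,-14,0,0,0,0,0, -1,-17,0,0,0,0,0, -1,-20,0,0,0,0,0, -1,-23,0,0,0,0,0, -1,-26,0,0,0,0,0]' && python3 -m handwheel '[-1,-3,0,0,0,0,0, -1,-6,0,0,0,0,0, -1,-9,0,0,0,0,0, -1,-12,0,0,0,0,0, -1,-15,0,0,0,0,0, -1,-18,0,0,0,0,0, -1,-20,0,0,0,0,0]'; python3 w.py wrist 4
```

```text
clock: 6.18
tcp_pos: [0.5912, -0.1148, 0.0773]
eef_rot: [[-0.27, 0.963, 0.0], [0.963, 0.27, 0.0], [0.0, 0.0, -1.0]]
contact_force: [-1.5, 5.0, 2.3]
gripper_width: -0.002
clock: 6.77
tcp_pos: [0.5966, -0.1345, 0.0772]
eef_rot: [[-0.27, 0.963, 0.0], [0.963, 0.27, -0.0], [-0.0, 0.0, -1.0]]
contact_force: [-0.8, 4.3, 3.9]
gripper_width: 0.003
```

View pics/wrist4.png

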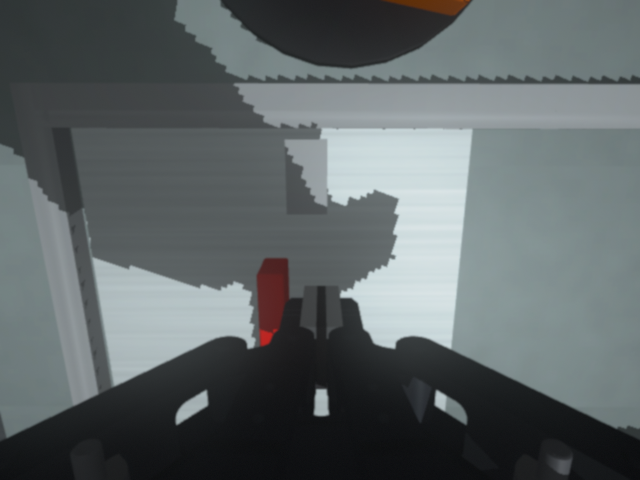

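The cover is sliding, with about 8 mm of gap left at (65–80,160). I'll go on slowly.

```bash
python3 -m handwheel '[-1,-2,0,0,0,0,0, -1,-4,0,0,0,0,0, -1,-5,0,0,0,0,0, -1,-6,0,0,0,0,0]' && python3 -m handwheel '[-1,-1,0,0,0,0,0, -1,-2,0,0,0,0,0, -1,-3,0,0,0,0,0]'; python3 -m handwheel '[-1,-1,0,0,0,0,0, -1,-2,0,0,0,0,0]'
```

```text
clock: 7.15
tcp_pos: [0.5977, -0.1384, 0.0771]
eef_rot: [[-0.271, 0.963, -0.001], [0.963, 0.271, 0.002], [0.002, -0.0, -1.0]]
contact_force: [-2.4, 11.0, 6.6]
gripper_width: -0.001
clock: 7.4
tcp_pos: [0.598, -0.1386, 0.077]
eef_rot: [[-0.273, 0.962, -0.002], [0.962, 0.273, 0.004], [0.004, -0.001, -1.0]]
contact_force: [-5.5, 18.2, 8.6]
gripper_width: -0.001
clock: 7.57
tcp_pos: [0.5979, -0.1387, 0.077]
eef_rot: [[-0.274, 0.962, -0.003], [0.962, 0.274, 0.006], [0.006, -0.002, -1.0]]
contact_force: [-6.7, 22.8, 11.8]
gripper_width: -0.002
```

```bash
python3 w.py wrist 5; python3 w.py top 5
python3 - <<'E'
from h import *
z=load("top5.npz");cv2.imwrite("pics/top5c.png",cv2.resize(z['p'][180:300,300:420,::-1],None,fx=4.9,fy=4.9,interpolation=cv2.INTER_CUBIC))
E
```

```text
(no output)
```

View pics/wrist5.png

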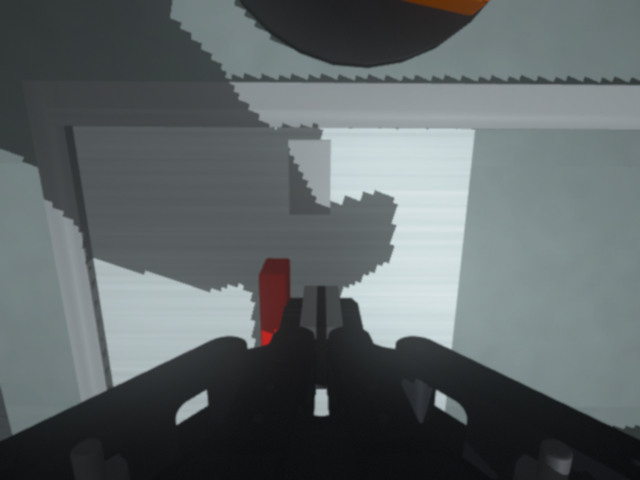

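View pics/top5c.png

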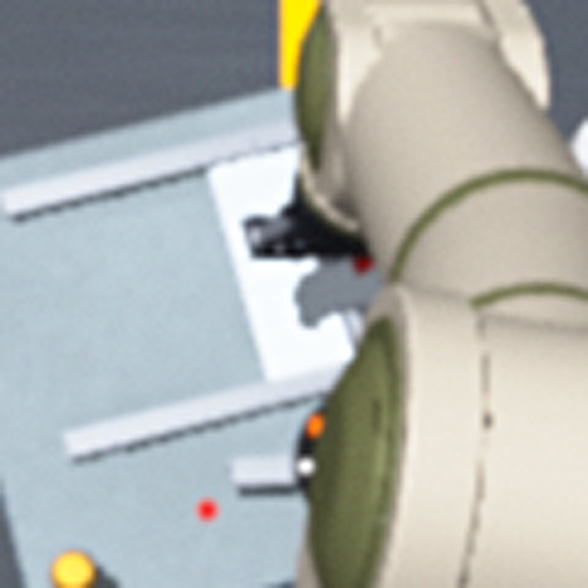

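Run:
```python
from h import *
z=load("wrist5.npz")
ey=np.array([-.2687,.963]);ex=np.array([.963,.2687]); D=np.array([.4655,-.165])
F=lambda P:np.round(np.array([ex@(P[:2]-D),ey@(P[:2]-D)])*1e3,1)
for n,u,v,h in [("keeper c",311,177,.124),("stop in",66,140,.11),("stop foot=cov -y",75,140,.105),("cov +y",474,134,.105),("cov +y2",452,345,.105)]:
    P=onz(z,u,v,h); print(n,F(P), pix(z,u,v).round(4))
for v in (140,180,220): print([ (int(u),*F(q),round(q[2]*1e3,1)) for u in range(60,90,2) for q in [pix(z,u,v)]])
p=z['p'][100:300,20:140,::-1];cv2.imwrite("pics/w5c.png",cv2.resize(p,None,fx=3,fy=3))
```

```text
keeper c [ 80.9 -14.9] [ 0.5476 -0.1576  0.1231]
stop in [  69.4 -104.4] [ 0.5604 -0.2467  0.1103]
stop foot=cov -y [  69.5 -104.2] [ 0.5603 -0.2464  0.1055]
cov +y [66.4 46.2] [ 0.5167 -0.1014  0.1017]
cov +y2 [155.4  46.4] [ 0.6048 -0.0761  0.1005]
[(60, np.float64(69.4), np.float64(-106.0), np.float64(110.7)), (62, np.float64(69.4), np.float64(-105.5), np.float64(110.5)), (64, np.float64(69.4), np.float64(-104.1), np.float64(111.6)), (66, np.float64(69.4), np.float64(-104.2), np.float64(110.3)), (68, np.float64(69.4), np.float64(-104.8), np.float64(108.2)), (70, np.float64(68.1), np.float64(-12.4), np.float64(254.6)), (72, np.float64(69.4), np.float64(-104.0), np.float64(107.0)), (74, np.float64(69.4), np.float64(-103.7), np.float64(106.3)), (76, np.float64(69.4), np.float64(-103.4), np.float64(105.7)), (78, np.float64(69.4), np.float64(-102.9), np.float64(105.2)), (80, np.float64(69.4), np.float64(-101.0), np.float64(107.1)), (82, np.float64(69.4), np.float64(-100.4), np.float64(106.9)), (84, np.float64(69.4), np.float64(-100.1), np.float64(106.2)), (86, np.float64(69.4), np.floa
[... 1286 characters left out ...]
1.1)), (68, np.float64(99.0), np.float64(-108.1), np.float64(110.7)), (70, np.float64(99.1), np.float64(-107.5), np.float64(110.5)), (72, np.float64(99.2), np.float64(-107.1), np.float64(109.9)), (74, np.float64(99.3), np.float64(-106.6), np.float64(109.5)), (76, np.float64(98.9), np.float64(-104.9), np.float64(111.0)), (78, np.float64(98.9), np.float64(-104.1), np.float64(110.9)), (80, np.float64(99.2), np.float64(-104.2), np.float64(109.7)), (82, np.float64(99.4), np.float64(-104.1), np.float64(108.6)), (84, np.float64(99.7), np.float64(-104.2), np.float64(107.2)), (86, np.float64(99.9), np.float64(-103.9), np.float64(106.4)), (88, np.float64(100.0), np.float64(-103.5), np.float64(105.8))]
```

View pics/w5c.png

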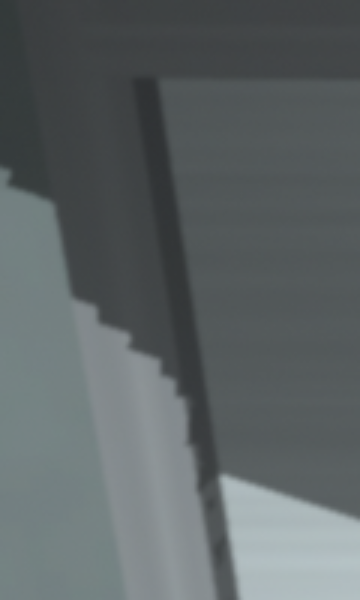

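The plate's edge meets the stop bar's face (y≈-104 both), so the cover is home, with the push force rising to 23 N. Next: back off, raise, and move toward the fastener.

```bash
python3 -m handwheel '[-1,4,0,0,0,0,0, -1,8,0,0,0,0,0, -1,13,0,0,0,0,0, -1,20,0,0,0,0,0, -1,20,0,-15,0,0,0, -1,20,0,-40,0,0,0, -1,20,0,-70,0,0,0, 0,20,0,-90,0,0,0, 0,20,0,-90,0,0,0]'
python3 - <<'E'
from rig import monitor
import numpy as np
s=monitor.observe();R=s['eef_rot'];print(s['tcp_pos'])
print("to go mm",R.T@(np.array([.4657,-.165,.165])-s['tcp_pos'])*1e3, "theta",np.arctan2(R[1,0],R[0,0]))
E
```

```text
clock: 8.42
tcp_pos: [0.5961, -0.1262, 0.1712]
eef_rot: [[-0.269, 0.963, 0.006], [0.963, 0.269, -0.002], [-0.003, 0.006, -1.0]]
contact_force: [0.5, -0.5, 0.1]
gripper_width: 0.27
[ 0.59612423 -0.12617298  0.17122234]
to go mm [  -2.30145839 -136.09436649    5.45538259] theta 1.8430803534144593
```

```bash
python3 -m handwheel '[0.1,0,-20,0,0,0,4, 0.1,0,-50,0,0,0,8.5, 0.1,-1,-80,0,0,0,8.5, 0.1,-2,-110,0,0,0,8.5, 0.1,-2,-130,0,0,0,8.5, 0.1,-2,-136,0,0,0,8.5, 0.1,-2,-136,0,0,0,8.5]'
python3 w.py wrist 6; python3 w.py side 6
python3 - <<'E'
from h import *
z=load("side6.npz");cv2.imwrite("pics/side6c.png",cv2.resize(z['p'][190:330,270:440,::-1],None,fx=4,fy=4,interpolation=cv2.INTER_CUBIC))
E
```

```text
clock: 9.0
tcp_pos: [0.4621, -0.1648, 0.167]
eef_rot: [[-0.123, 0.992, -0.001], [0.992, 0.123, -0.0], [-0.0, -0.001, -1.0]]
contact_force: [1.0, 0.1, -0.1]
gripper_width: 0.547
```

View pics/wrist6.png

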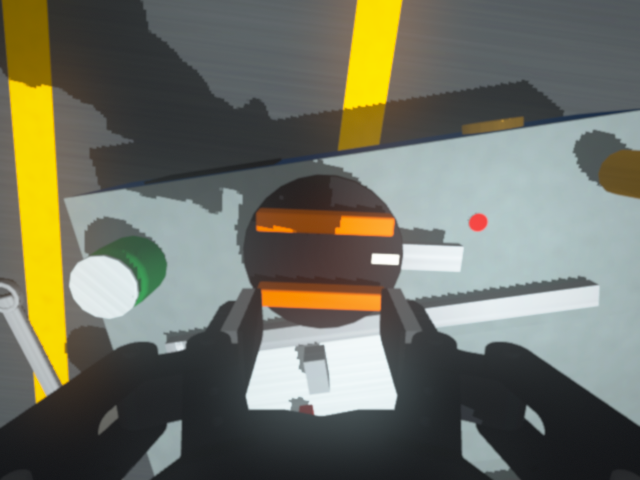

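View pics/side6c.png

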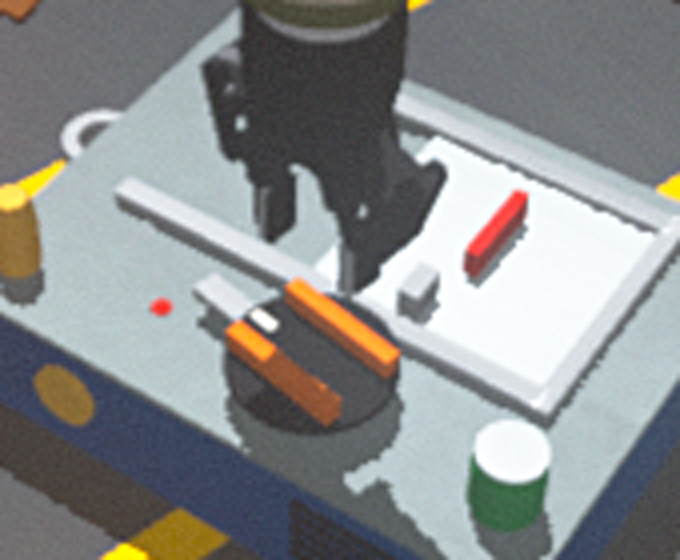

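The wrist view shows the slot midline at about v=260, u 260–395, the ribs at (325,222) and (321,297), and the fingertips at (245,290) and (400,290). The side view shows the same thing, with the tips high above the dial.

Run:
```python
from h import *
from rig import monitor
s=monitor.observe();R=s['eef_rot'];T=s['tcp_pos'];print(T)
z=load("wrist6.npz")
for v in (288,290,292,296): print(v,[tuple((R.T@(pix(z,u,v)-T)*1e3).round(1)) for u in (240,246,254,390,398,404)])
p=z['p'].astype(int);o=(p[...,0]>130)&(p[...,1]<.62*p[...,0])&(p[...,2]<60);o[:195]=0;o[320:]=0;o[:,:245]=0;o[:,405:]=0
n,l,st,ce=cv2.connectedComponentsWithStats(o.astype(np.uint8));print(st[1:],ce[1:])
for n_,u,v,h in [("far rib L",262,286,.14),("far rib R",381,286,.14),("near rib L",257,211,.14),("near L2",257,229,.14),("near R",394,216,.14),("near R2",394,233,.14),("far L2",262,308,.14),("far R2",381,308,.14),("disc left",244,255,.126),("disc right",403,255,.126),("disc far",325,328,.126),("disc near",325,175,.126),("mark l",371,259,.126)]:
    P=onz(z,u,v,h); print(n_,P[:2].round(4),"tool rel TCP",(R.T@(P-T)*1e3).round(1))
```

```text
[ 0.4648545  -0.16400281  0.16718936]
288 [(np.float64(-56.6), np.float64(29.7), np.float64(66.4)), (np.float64(-52.4), np.float64(29.4), np.float64(65.6)), (np.float64(-42.2), np.float64(19.3), np.float64(40.8)), (np.float64(40.7), np.float64(19.2), np.float64(40.2)), (np.float64(51.2), np.float64(29.7), np.float64(66.1)), (np.float64(55.2), np.float64(29.6), np.float64(65.9))]
290 [(np.float64(-56.6), np.float64(30.9), np.float64(65.9)), (np.float64(-29.4), np.float64(-14.0), np.float64(-43.3)), (np.float64(-26.5), np.float64(-13.8), np.float64(-42.8)), (np.float64(24.6), np.float64(-14.2), np.float64(-44.0)), (np.float64(27.8), np.float64(-13.8), np.float64(-43.0)), (np.float64(55.5), np.float64(31.4), np.float64(66.8))]
292 [(np.float64(-31.4), np.float64(-13.9), np.float64(-44.9)), (np.float64(-29.1), np.float64(-13.9), np.float64(-45.1)), (np.float64(-26.1), np.float64(-14.0), np.float64(-45.3)), (np.float64(24.7), np.float64(-13.3), np.float64(-43.7)), (np.float64(27.4), np.float64(-13.8), np.float64(-44.9)), (np.float64(55.4), np.float64(32.6), np.float64(66.0))]
296 [(np.flo
[... 518 characters left out ...]

far rib R [ 0.4733 -0.1297] tool rel TCP [33.  12.7 27.2]
near rib L [ 0.4387 -0.2035] tool rel TCP [-35.9 -31.   27.2]
near L2 [ 0.4487 -0.2027] tool rel TCP [-36.4 -20.9  27.2]
near R [ 0.4322 -0.1293] tool rel TCP [ 38.5 -28.1  27.1]
near R2 [ 0.4416 -0.1277] tool rel TCP [ 39.  -18.6  27.2]
far L2 [ 0.4954 -0.1961] tool rel TCP [-35.6  26.3  27.2]
far R2 [ 0.4868 -0.1274] tool rel TCP [33.6 26.3 27.2]
disc left [ 0.4692 -0.2112] tool rel TCP [-47.3  -1.7  41.2]
disc right [ 0.4574 -0.1168] tool rel TCP [47.7 -1.6 41.2]
disc far [ 0.511 -0.157] tool rel TCP [ 1.2 46.6 41.3]
disc near [ 0.4162 -0.1691] tool rel TCP [  1.1 -48.9  41.1]
mark l [ 0.4623 -0.1354] tool rel TCP [28.7  0.9 41.2]
```

```bash
python3 -m handwheel '[0.1,0,0,20,0,0,0, 0.1,0,0,40,0,0,0, 0.1,0,0,55,0,0,0, 0.1,0,0,64,0,0,0, 0.1,0,0,68,0,0,0, 0.1,0,0,68,0,0,0]'
python3 w.py wrist 7
python3 - <<'E'
from h import *
from rig import monitor
s=monitor.observe();R=s['eef_rot'];T=s['tcp_pos'];print(T)
z=load("wrist7.npz")
for v in (284,286,287,288,289,290,292): print(v,[tuple((R.T@(pix(z,u,v)-T)*1e3).round(1)) for u in (244,252,390,400)],pix(z,252,v)[2].round(4))
E
```

```text
clock: 9.6
tcp_pos: [0.4641, -0.1636, 0.0983]
eef_rot: [[-0.125, 0.992, -0.001], [0.992, 0.125, 0.0], [0.001, -0.001, -1.0]]
contact_force: [0.3, -0.1, 1.2]
gripper_width: 0.553
[ 0.46421488 -0.16378014  0.09894754]
284 [(np.float64(-32.7), np.float64(-7.6), np.float64(-27.4)), (np.float64(-29.4), np.float64(-7.4), np.float64(-26.9)), (np.float64(28.3), np.float64(-7.5), np.float64(-27.0)), (np.float64(32.4), np.float64(-7.8), np.float64(-27.7))] 0.1259
286 [(np.float64(-32.7), np.float64(-6.7), np.float64(-27.5)), (np.float64(-29.2), np.float64(-7.1), np.float64(-28.4)), (np.float64(28.4), np.float64(-6.6), np.float64(-27.1)), (np.float64(32.3), np.float64(-7.1), np.float64(-28.2))] 0.1274
287 [(np.float64(-32.7), np.float64(-6.3), np.float64(-27.5)), (np.float64(-29.3), np.float64(-6.5), np.float64(-28.1)), (np.float64(28.3), np.float64(-6.4), np.float64(-27.5)), (np.float64(32.3), np.float64(-6.7), np.float64(-28.3))] 0.127
288 [(np.float64(-32.7), np.float64(-5.9), np.float64(-27.7)), (np.float64(-29.3), np.float64(-6.1), np.float64(-28.0)), (np.float64(28.3), np.float64(-5.9), np.float64(-27.5)), (np.float64(32.3), np.float64(-6.3), np.float64(-28.5))] 0.127
289 [(np.float64(-29.4), np.float64(-11.8), np.float64(-43.1)), (np.float64(-26.7), np.float64(-11.2), np.float64(-41.7)), (np.float64(25.7), np.float64(-10.9), np.float64(-40.9)), (np.float64(32.6), np.float64(-5.2), np.float64(-26.9))] 0.1406
290 [(np.float64(-29.6), np.float64(-11.1), np.float64(-42.3)), (np.float64(-26.4), np.float64(-11.4), np.float64(-43.1)), (np.float64(25.5), np.float64(-11.0), np.float64(-42.0)), (np.float64(29.5), np.float64(-10.7), np.float64(-41.4))] 0.1421
292 [(np.float64(-29.0), np.float64(-11.5), np.float64(-45.2)), (np.float64(-26.1), np.float64(-11.4), np.float64(-45.1)), (np.float64(25.2), np.float64(-11.0), np.float64(-43.9)), (np.float64(28.7), np.float64(-11.4), np.float64(-44.9))] 0.1441
```

View pics/wrist7.png

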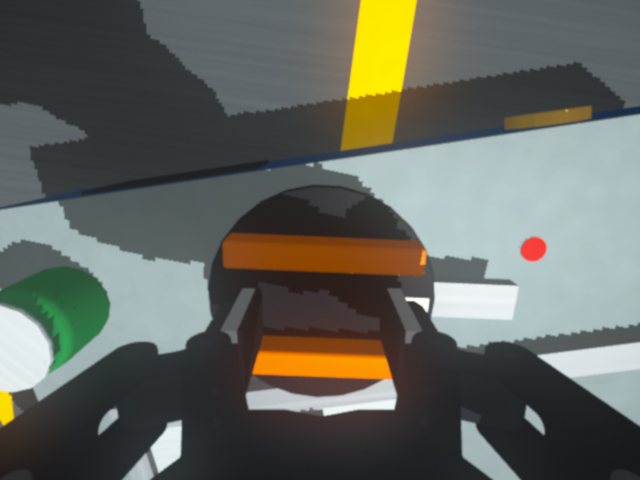

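The tips are at z≈0.140, above the slot and between the ribs (near rib v 235–275, far rib 335–378). Descend 10 mm, then start turning.

```bash
python3 -m handwheel '[0.1,0,0,4,0,0,0, 0.1,0,0,8,0,0,0, 0.1,0,0,10,0,0,0, 0.1,0,0,10,0,0,0]' && python3 -m handwheel '[0.1,0,0,0,0,0,3, 0.1,0,0,0,0,0,6, 0.1,0,0,0,0,0,9, 0.1,0,0,0,0,0,12, 0.1,0,0,0,0,0,15, 0.1,0,0,0,0,0,18, 0.1,0,0,0,0,0,20]'; python3 w.py wrist 8; python3 -c "
from rig import monitor;s=monitor.observe();print(s['contact_force'],s['ft_torque'],s['tcp_pos'])"
```

```text
clock: 9.98
tcp_pos: [0.4638, -0.1641, 0.0894]
eef_rot: [[-0.124, 0.992, 0.001], [0.992, 0.124, -0.0], [-0.0, 0.001, -1.0]]
contact_force: [0.2, 0.2, 0.4]
gripper_width: 0.549
clock: 10.57
tcp_pos: [0.464, -0.1642, 0.0894]
eef_rot: [[0.225, 0.974, 0.001], [0.974, -0.225, -0.0], [-0.0, 0.001, -1.0]]
contact_force: [-0.0, -1.0, 1.6]
gripper_width: 0.548
[ 0.74165571 -0.519152    3.11941324] [-0.070297   -0.00626507  0.10891548] [ 0.46392747 -0.16421102  0.08936284]
```

View pics/wrist8.png

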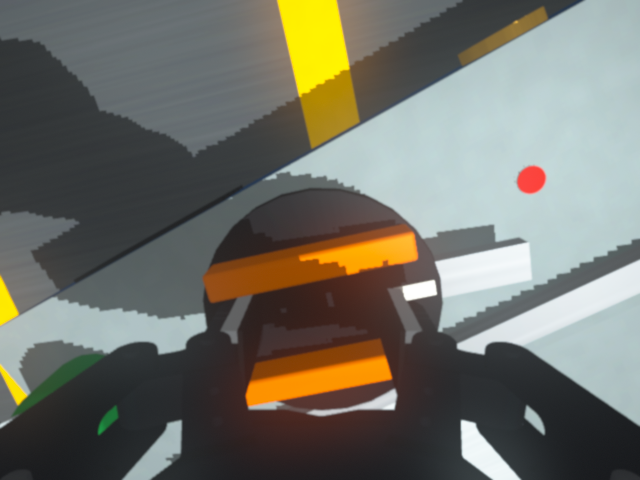

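It is turning, with the dial lagging the tool by about 10°, as expected from the slot play.

```bash
python3 -m handwheel '[0.1,0,0,0,0,0,4, 0.1,0,0,0,0,0,8, 0.1,0,0,0,0,0,12, 0.1,0,0,0,0,0,16, 0.1,0,0,0,0,0,20, 0.1,0,0,0,0,0,24, 0.1,0,0,0,0,0,28, 0.1,0,0,0,0,0,32, 0.1,0,0,0,0,0,36, 0.1,0,0,0,0,0,40, 0.1,0,0,0,0,0,44, 0.1,0,0,0,0,0,48]'; python3 -c "
from rig import monitor;s=monitor.observe();print(s['contact_force'],s['ft_torque'],s['qpos'])"; python3 w.py wrist 9
```

```text
clock: 11.62
tcp_pos: [0.4634, -0.164, 0.0894]
eef_rot: [[0.874, 0.485, 0.0], [0.485, -0.874, 0.0], [0.0, -0.0, -1.0]]
contact_force: [-1.7, -0.4, 4.0]
gripper_width: 0.55
[-1.65535495 -0.39949037  3.98825771] [0.02911127 0.30257757 0.20729208] [ 0.05485512  0.50567396  0.23926082  2.23488851 -0.28059549  0.42803012
  1.02840638]
```

View pics/wrist9.png

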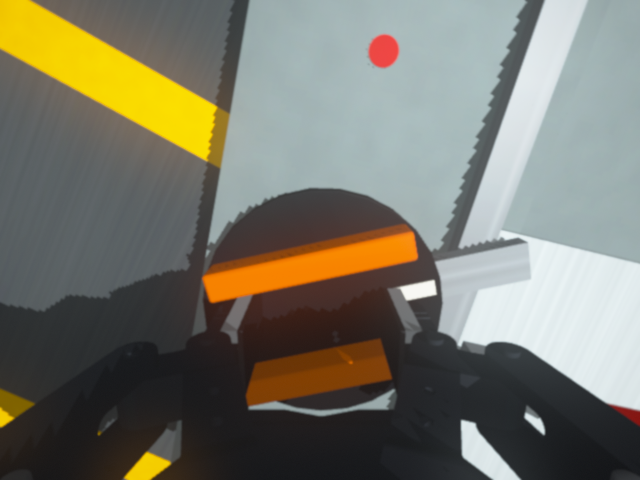

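```bash
python3 -m handwheel '[0.1,0,0,0,0,0,4, 0.1,0,0,0,0,0,8, 0.1,0,0,0,0,0,12, 0.1,0,0,0,0,0,15, 0.1,0,0,0,0,0,18, 0.1,0,0,0,0,0,20]'; python3 -c "
from rig import monitor;s=monitor.observe();print(s['ft_torque'])"; python3 -m handwheel '[0.1,0,0,0,0,0,2, 0.1,0,0,0,0,0,4, 0.1,0,0,0,0,0,4]';python3 -c "
from rig import monitor;s=monitor.observe();print(s['ft_torque'])"; python3 -m handwheel '[0.1,0,0,0,0,0,2, 0.1,0,0,0,0,0,3, 0.1,0,0,0,0,0,3]';python3 -c "
from rig import monitor;s=monitor.observe();print(s['ft_torque'])"; python3 w.py wrist 10
```

```text
clock: 12.17
tcp_pos: [0.4633, -0.1638, 0.0894]
eef_rot: [[0.987, 0.158, -0.0], [0.158, -0.987, 0.0], [-0.0, -0.0, -1.0]]
contact_force: [-1.0, 1.8, 5.8]
gripper_width: 0.549
[0.1378309  0.37298997 0.17940487]
clock: 12.42
tcp_pos: [0.4634, -0.1638, 0.0894]
eef_rot: [[0.996, 0.089, -0.0], [0.089, -0.996, 0.0], [-0.0, -0.0, -1.0]]
contact_force: [-2.3, 0.7, 4.6]
gripper_width: 0.552
[0.10799994 0.31662459 0.00281408]
clock: 12.67
tcp_pos: [0.4633, -0.1637, 0.0894]
eef_rot: [[0.999, 0.04, -0.0], [0.04, -0.999, 0.0], [-0.0, -0.0, -1.0]]
contact_force: [-2.0, 0.2, 5.2]
gripper_width: 0.553
[-0.01430374  0.37082634  0.69424079]
```

View pics/wrist10.png

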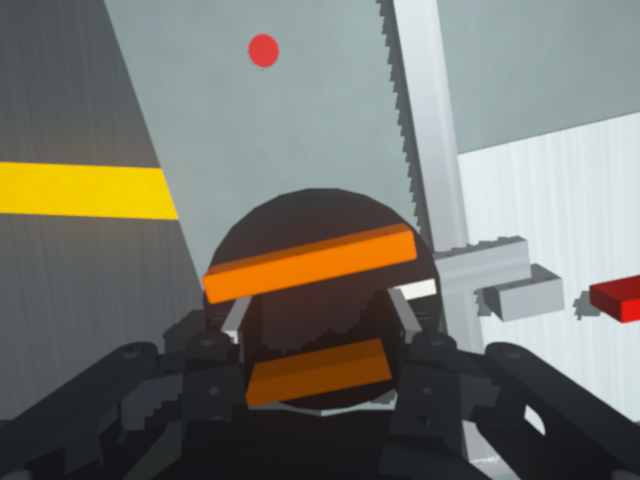

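Run:
```python
from h import *
z=load("wrist10.npz")
def ang(a,b,h):
    d=onz(z,*b,h)-onz(z,*a,h); return np.arctan2(d[1],d[0])
print("near rib lower-front edge",ang((209,302),(417,259),.14),"top",ang((204,278),(413,228),.14))
print("far rib",ang((258,361),(381,340),.14))
r=ang((393,0),(430,250),.11);print("rail",r, r+np.pi/2)
print("lobe near edge",ang((438,260),(526,238),.118))
P=[onz(z,u,v,.118) for u,v in((438,283),(530,264))];ey=np.array([-.2687,.963]);ex=np.array([.963,.2687]);D=np.array([.464,-.164])
for q in P: print("lobe -y edge",ex@(q[:2]-D),ey@(q[:2]-D))
q=onz(z,527,262,.124); print("keeper +y edge",ex@(q[:2]-D),ey@(q[:2]-D))
```

```text
near rib lower-front edge 0.2579516150204603 top 0.2856597202033517
far rib 0.23108199074737504
rail -1.31645774886201 0.2543385779328866
lobe near edge 0.3034098958696841
lobe -y edge 0.04823277747971364 -0.003859386866606784
lobe -y edge 0.0861623624980412 -0.004231626467383962
keeper +y edge 0.08220324319014233 -0.0003624535398714724
```

The slot is parallel to feeder x within measurement error, and the torque is rising. One more small turn will confirm the stop.

```bash
python3 -m handwheel '[0.1,0,0,0,0,0,1, 0.1,0,0,0,0,0,2, 0.1,0,0,0,0,0,2]';python3 -c "
from rig import monitor;s=monitor.observe();print(s['ft_torque'],s['contact_force'])";python3 -m handwheel '[0.1,0,0,0,0,0,1, 0.1,0,0,0,0,0,2, 0.1,0,0,0,0,0,2]';python3 -c "
from rig import monitor;s=monitor.observe();print(s['ft_torque'],s['contact_force'])"
```

```text
clock: 12.97
tcp_pos: [0.4633, -0.1638, 0.0894]
eef_rot: [[1.0, 0.012, -0.001], [0.012, -1.0, -0.001], [-0.001, 0.001, -1.0]]
contact_force: [-2.1, -1.5, 7.2]
gripper_width: 0.549
[-0.27761671  0.47050414  2.91706947] [-2.11828047 -1.52943768  7.2417395 ]
clock: 13.22
tcp_pos: [0.4633, -0.1638, 0.0894]
eef_rot: [[1.0, -0.015, -0.001], [-0.015, -1.0, -0.002], [-0.001, 0.002, -1.0]]
contact_force: [-4.1, -3.1, 7.8]
gripper_width: 0.552
[-0.74948492  0.72580098  5.66777857] [-4.14205455 -3.10892218  7.8472269 ]
```

At the hard stop: 5.7 N m, about 30 times the turning torque. Now turn back into the slot's play and lift out.

```bash
python3 -m handwheel '[0.1,0,0,0,0,0,-3, 0.1,0,0,0,0,0,-6, 0.1,0,0,0,0,0,-10, 0.1,0,0,0,0,0,-14, 0.1,0,0,0,0,0,-16, 0.1,0,0,0,0,0,-16]';python3 -c "
from rig import monitor;s=monitor.observe();print(s['ft_torque'],s['contact_force'])"; python3 -m handwheel '[0.1,0,0,-5,0,0,0, 0.1,0,0,-12,0,0,0, 0.1,0,0,-25,0,0,0, 0.1,0,0,-50,0,0,0, 0.1,0,0,-80,0,0,0, 0.1,0,0,-110,0,0,0, 0.1,0,0,-130,0,0,0, 0.1,0,0,-130,0,0,0]'; python3 w.py wrist 11
```

```text
clock: 13.72
tcp_pos: [0.4638, -0.164, 0.0894]
eef_rot: [[0.969, 0.246, 0.001], [0.246, -0.969, 0.0], [0.001, -0.0, -1.0]]
contact_force: [-0.0, 1.5, 5.1]
gripper_width: 0.547
[0.14605983 0.07815758 0.0690363 ] [-0.03455536  1.45485418  5.09236826]
clock: 14.38
tcp_pos: [0.4652, -0.1649, 0.2232]
eef_rot: [[0.97, 0.243, 0.006], [0.243, -0.97, -0.001], [0.006, 0.002, -1.0]]
contact_force: [0.5, -0.0, -0.5]
gripper_width: 0.556
```

View pics/wrist11.png

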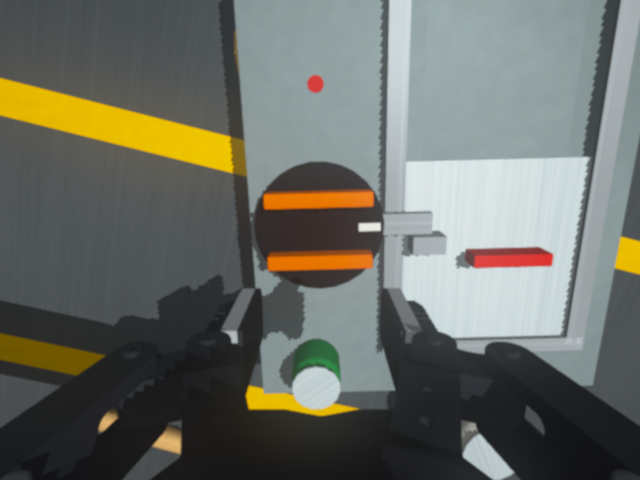

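The wrist view shows the slot square to the rail (ribs at v≈200 and 260), with the white mark and lobe at (405,222) over the cover and behind the keeper at (428,243). The plate's edge is against the stop bar at (565,338). Last check: numbers plus bystander positions.

```bash
python3 w.py side 12
python3 - <<'E'
from h import *
z=load("wrist11.npz")
def ang(a,b,h):
    d=onz(z,*b,h)-onz(z,*a,h); return np.arctan2(d[1],d[0])
yr=ang((386,350),(388,5),.11)-np.pi/2; ys=np.mean([ang((264,208),(373,206),.14),ang((268,270),(372,267),.14)])
print("rail yaw",yr,"slot",ys,"dial",np.pi/2+yr-ys)
ey=np.array([-np.sin(yr),np.cos(yr)])
print("plate edge vs stop (mm)",[1e3*ey@(onz(z,u,v,.105)-onz(z,u,w,.11))[:2] for u,v,w in((450,337,340),(530,335,338))])
a=load("side0.npz")['p'];b=load("side12.npz")['p']
cv2.imwrite("pics/cmp.png",np.vstack([cv2.resize(x[120:480,130:560,::-1],None,fx=.83,fy=.83) for x in (a,b)]))
E
```

```text
rail yaw 0.28634172199936136 slot 0.2695316642639968 dial 1.587606384530261
plate edge vs stop (mm) [np.float64(-0.058908881896731484), np.float64(-0.07521026212528868)]
```

View pics/cmp.png

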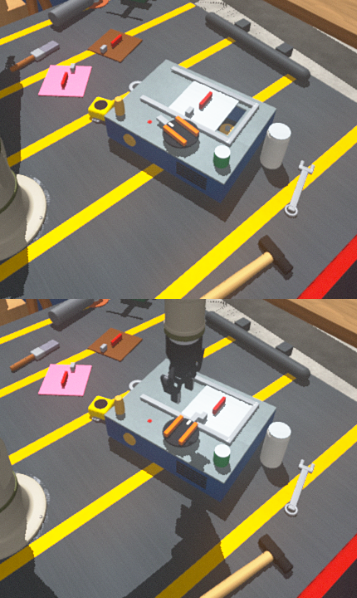

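Before and after match for every bystander. The cover is home and the dial is locked, and the gripper is clear. Handing in.

```bash
python3 -c "
from rig import arm;print(arm.finish_job())"
```

```text
the job is handed in; nothing more can be done
None
```

The cover is pushed home by its red rib and the fastener is turned clockwise to its stop, so the cover is locked. I handed the job in at about 14.5 s on the robot's clock.

- **Cover:** I pushed the rib's +y side with shut fingertips until the cover stopped and the force climbed to 23 N. In the pictures the plate's edge meets the stop bar to within about 0.1 mm, well inside the 2 mm calibration.
- **Fastener:** I set both fingertips, half open, in the slot and turned until the torque rose from 0.2 to 5.7 N m with the dial no longer moving. I then turned back within the slot's play and lifted clear. The dial measures about 1.59 rad against 1.571, which is measurement error, and the lobe sits behind the keeper.
- **Bystanders:** the before and after side views show no visible change on the feeder or the bench, and the contact force reads about zero.

**What disagreed:** the real fingertips were about 37 mm higher than the reported TCP (43 mm half open). My first push therefore passed over the rib without touching it. I measured the offset in two cameras and repeated the push 36 mm lower. The tool also read an unexplained upward force of up to 12 N during the push and 8 N in the slot; both fell to zero once it was clear.

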